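One full level tamp on the spring trainer

TASK

Practise one tamp at the coffee corner: take the tamper from its rest, set it flat into the basket of the tamping trainer and press straight down until the sprung plate is fully home and level, and hold it there for a good second, feeling for the stop and never pushing with more than 35 N. Then ease the tamper up slowly, so that the plate follows it and does not snap back, and set the tamper gently back upright in its rest, leaving everything else on the counter where it stands.

Things in the scene. Friction and masses are not known exactly. Their poses are not given: they have to be found in the camera images.
- trainer: Tamping trainer, fixed to the counter: round black foot (120 mm across, 14 mm high) carrying a coffee portafilter: a round steel basket open at the top (outer 68 mm, bore 58 mm across, rim 75 mm high) whose black handle sticks out level along the trainer's +x to 163 mm from the axis (26 mm thick, its axis 50 mm high). Origin: centre of the foot's underside; z up, along the basket's axis.
- basket_rim (a point): Centre of the basket's mouth, on its axis at rim height (75 mm above the counter). In the bore lies a flat sprung steel plate, 55 mm across. A hidden screw sets how deep: its top rests anywhere from 8 to 28 mm below the rim, unknown beforehand.
- plate_press (a joint): How far the sprung plate is pushed straight down: 0 at rest, 0.012 m at its hard stop. The spring pushes back with about 9 N at first and 20 N at the stop, after which the force rises steeply; let go, it springs back to 0. It also rocks softly if pressed off-centre or tilted.
- plate_roll (a joint): Rocking of the plate about the trainer's x axis, rad; 0 is level.
- plate_pitch (a joint): Rocking of the plate about the trainer's y axis, rad; 0 is level.
- tamper: The tamper, loose, 0.26 to 0.47 kg, standing upright in its rest: flat steel foot 53 mm across, 18 mm thick; steel neck 20 mm across up to 40 mm; then a square dark wooden handle 30 x 30 mm (sides along the tamper's x and y, edges rounded) from 40 to 102 mm above the underside. Origin: centre of the flat underside; z up along the handle.
- rest: The tamper's rest, fixed to the counter: a shallow round black rubber cup, 74 mm across, 14 mm high, with a recess 61 mm across whose floor is 6 mm above the counter. Origin: centre of its underside. The trainer and the rest may stand left and right either way round.
- rest_floor (a point): Centre of the recess floor of the rest, 6 mm above the counter; the tamper's origin lies here when it is put away.
- espresso_cup: white ceramic espresso cup, 60 mm across, 55 mm high, between the two work places; bystander. Origin: middle of its underside.
- milk_jug: small steel mug-shaped jug with a side handle, 72 mm across, 85 mm high; bystander. Origin: middle of its underside.
- spoon: steel spoon with handle, 150 mm long, lying flat near the robot; bystander. Origin: on its underside, near mid-length.
- sugar_jar: closed glass jar, 80 mm across, 110 mm high, far row; bystander. Origin: middle of its underside.
- tumbler_a: drinking glass, 68 mm across, 100 mm high, far row; bystander. Origin: middle of its underside.
- tumbler_b: drinking glass, 68 mm across, 100 mm high, far row; bystander. Origin: middle of its underside.
- coffee_box: upright carton 60 x 110 x 160 mm at the left; bystander. Origin: middle of its underside.
Things that resemble listed ones, but are neither listed nor needed, are in the scene too. There is more than one size of the rest; the one meant has the size given above.

How it is judged (in metres and radians):
On the way, in this order (a step that is already met when the one before it is completed fails the run):
1. the tamper, upright in the basket, has the sprung plate fully home (over 11.3 of 12 mm) and level (within 0.04 rad) and holds it there for 0.8 s (value of joint plate_press above 0.0113 m and contact force between tamper and trainer above 12 N and horizontal distance between tamper and basket_rim below 0.005 m and value of joint plate_roll between -0.04 and 0.04 rad and value of joint plate_pitch between -0.04 and 0.04 rad and angle between tamper's own z axis and vertical below 0.05 rad), for 0.8 s.
2. the tamper is lifted clear above the basket and the plate is back up (value of joint plate_press below 0.002 m and z of tamper in the frame of basket_rim above 0.005 m), for 0.1 s.
At the end, for the whole second after the job is handed in: The tamper stands upright (within 0.06 rad) and still in its rest, within 6 mm of the rest's centre and its underside less than 3 mm above the recess floor; the sprung plate is back up (under 2 mm) (horizontal distance between tamper and rest_floor below 0.006 m and z of tamper in the frame of rest_floor below 0.003 m and angle between tamper's own z axis and vertical below 0.06 rad and linear speed of tamper below 0.02 m/s and value of joint plate_press below 0.002 m); the robot touches nothing.
It fails at once if the tamper presses on the trainer (plate or basket) with more than 35 N (contact force between tamper and trainer above 35 N).
It fails at once if the plate snaps back up faster than 0.12 m/s (velocity of joint plate_press below -0.12 m/s).
It fails at once if the tamper is dropped or rammed into the rest with more than 40 N (contact force between tamper and rest above 40 N).
It fails at once if the robot itself pushes on the trainer with more than 15 N (contact force between any of the fingers, the arm and trainer above 15 N).
It fails at once if a bystander is moved by more than 20 mm (distance of any of espresso_cup, milk_jug, spoon, sugar_jar, tumbler_a, tumbler_b, coffee_box from where it was at the start of the episode above 0.02 m).
It also fails if it takes over 72 s, if anything falls off the work surface, if the arm or the gripper's body presses on something with over 40 N, if the wrist force passes 120 N, or if a joint passes its speed limit or range.

ROBOT

A 6-joint arm with a two-finger parallel gripper is mounted at the origin on the work surface. World frame = base frame: x ahead of the robot, y to its left, z up, the work surface at z = 0. Lengths are in mm, angles in rad, forces in N, time in s.
With the tool pointing down it reaches from about 300 to 775 mm from the base axis. Payload 14.6 kg.
Tool frame: the origin (TCP) lies between the finger pads; the fingertips stand manip.tip_reach ahead of it and the grasp point (between the pads) lies 5 mm behind it (manip.tip_reach is the distance from the TCP to the fingertips, in mm); z points along the fingers, y is the line along which they close (so a half turn about z gives the same grasp; the last joint's range is limited). The gripper opens to 94 mm and grips with 3 to 60 N. Pads are 16 mm wide; open, the fingers measure 119 mm over their backs; the gripper's body (75 mm by 177 mm) begins 78 mm behind the grasp point.
Start: joints at [-1.239, 0.3, 1.521, -0, 1.321, -0.067], TCP at [213.564, -506.833, 219.446] pointing down, gripper open.
Joint ranges: [-3.03, 3.03], [-0.79, 2.21], [0.23, 2.52], [-1.04, 4.18], [0, 3.07], [-2.55, 2.55]. Speed limits (rad/s): [2.22, 2.22, 2.57, 3.14, 3.14, 3.14].

INTERFACE

Orientations are given as [roll, pitch, yaw] about the fixed x, y, z axes, in that order (R = Rz(yaw) Ry(pitch) Rx(roll)).
In Python, from cell import manip gives the robot as it stands. The module is installed in compiled form; this text tells all that it offers.
- The arm moves only by the shell command python3 -m creep 'ROWS' [FORCE]. ROWS is JSON, a list of rows, each a list of 3 entries, a list of its own where there are three numbers: the opening, from -1 (shut) to 1 (fully open), then the shift along the tool's x, y, z in cm, then the turn about the tool's z in units of 5 degrees (1.0 is 5 degrees). In form: [[grip, [tx, ty, tz], roll], ...]. A call has 1 to 12 rows; each row is the pose to reach, as a shift and turn from the pose commanded when the call began, along the tool's axes at that moment; what a row does not reach only later rows make up. A row lasts 1/10 s, in which the tool goes at most 50 mm and 8.59 degrees, less where a joint would pass 70% of its speed; a pose out of reach is approached as far as the arm can. A call with a gripper value outside its range is refused whole. The fingers move at their own pace and stop on an object; FORCE is the grip in N (left out, the last holds). Time passes only in rows, so rows that repeat a pose let the fingers close. It gives the time, the measured TCP pose, the force, the opening and the grip force at its end, in the units of the state.
- manip.read_state(): the state, without advancing time (a new reading comes with each control period).
- manip.camera(name): name is "scene" or "top" or "wrist"; returns the picture (384x512x3 uint8, red, green, blue); there is no depth.
- manip.camera_params(name): a dict with "fovy" (degrees; the focal length in pixels is half the picture's height over the tangent of half this angle, whatever the lens; pixels are square), "cx", "cy" (the principal point, pixels), "k1" (the pictures are not rectified: a ray, as slopes to the right and down, at radius r is drawn at 1 + k1 r^2 times it, then the intrinsics apply), "origin" and "attitude" of the camera in the world. Camera axes: x right, y down, z forward; pixel columns grow to the right and rows downward; lengths in mm; the calibration is good to about 2 mm. A picture is of the moment at which its call begins: read the wrist's pose just before it. camera_params takes no time and is no camera call; for the wrist camera it gives the pose at the moment of the call.
- manip.sign_off(): hands the job in; it is judged then, once.
The state is a dict: "clock": time; "joints": joint angles; "qd": joint speeds; "effort": joint torques, N m; "eef_pos": TCP position; "eef_rot": TCP orientation; "wrist_force": force on the tool from outside, world axes, zero at the start; "moment": the same for the moment, N m; "finger_gap": finger opening in mm; "finger_force": force on a finger pad.
Only numpy, scipy, OpenCV 4.12 (cv2) and the standard library are available. Lean on these libraries where they do the work, as an engineer would, in place of code of your own. Each camera call takes 0.05 s, during which the arm holds its last target. There are 200 camera calls.

## Working session

There is one attempt and no reset: what is moved stays moved. The work goes in short steps, Python scripts to look and compute and a shell command to move; the robot and the scene stay as the last step left them, time stands still between calls to the robot, and variables do not carry over. Pictures are saved under pics/ and viewed, at most 10 in all, crops included, and the job is handed in when it is done.

```bash
mkdir -p pics; python3 - <<'E'
from cell import manip
import cv2,numpy as np
for n in("top","scene"):
    p=manip.camera_params(n);print(n,p)
    cv2.imwrite(f"pics/{n}.png",cv2.resize(manip.camera(n)[:,:,::-1],(800,600),interpolation=cv2.INTER_CUBIC))
print(manip.read_state(),manip.tip_reach)
E
```

```text
top {'fovy': 42.73435994296565, 'cx': 248.00046189176774, 'cy': 186.39215383484466, 'k1': 0.00248963708745758, 'origin': array([ 421.80707699,  107.48112041, 1201.12139288]), 'attitude': array([-2.97837257,  0.01266008, -1.56475778])}
scene {'fovy': 44.139200374457275, 'cx': 261.16258447018726, 'cy': 190.23458366176118, 'k1': 0.06873035126855022, 'origin': array([1429.55728661,  -81.1170325 ,  931.04027246]), 'attitude': array([-2.34574248,  0.02067332,  1.33682651])}
{'clock': 0.1, 'joints': array([-1.23862218e+00,  3.00404197e-01,  1.52148742e+00, -1.73471487e-05,
        1.32067203e+00, -6.66220386e-02]), 'qd': array([-0.00016684, -0.00021916, -0.00020485,  0.00178385, -0.000192  ,
        0.00012975]), 'effort': array([ 7.48025705e-04, -5.32635319e+01, -3.53282332e+01,  7.09504983e-02,
        2.34932452e-02, -8.35287005e-05]), 'eef_pos': array([ 213.48626974, -506.65728125,  218.96263724]), 'eef_rot': array([-3.14062270e+00, -4.78754096e-05,  3.98800466e-01]), 'wrist_force': array([ 0.08365087,  0.12899493, -0.37081478]), 'moment': array([ 0.04055456, -0.06245835,  0.0221838 ]), 'finger_force': 0.0, 'finger_gap': 93.7784479240918} 14.0
```

View pics/top.png

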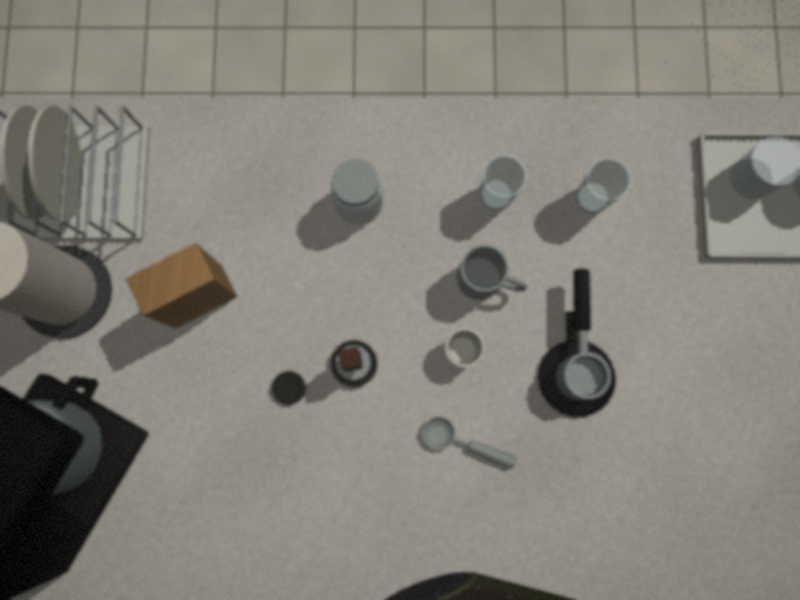

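View pics/scene.png

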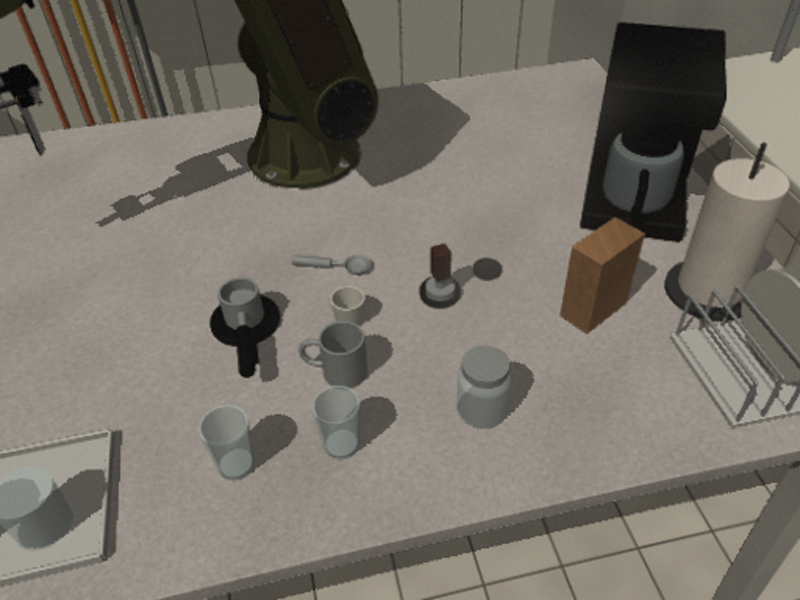

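The top picture (800x600) shows the tamper in its rest at about (354,363), with the handle top at (350,358). A smaller dark disc at (288,388) is a decoy. The trainer's foot is at (577,379), its rim at (587,377), and its handle points up the image. The scene picture agrees with this.

```bash
cat > h.py <<'E'
import numpy as np,cv2
from scipy.spatial.transform import Rotation as Ro
from cell import manip
def ray(p,u,v):
    f=192/np.tan(np.radians(p['fovy']/2));d=np.array([(u-p['cx'])/f,(v-p['cy'])/f]);s=d.copy()
    for _ in range(20): s=d/(1+p['k1']*(s@s))
    return Ro.from_euler('xyz',p['attitude']).as_matrix()@np.r_[s,1]
def at(p,u,v,z):
    r=ray(p,u,v);return p['origin']+r*(z-p['origin'][2])/r[2]
def proj(p,X):
    f=192/np.tan(np.radians(p['fovy']/2));c=Ro.from_euler('xyz',p['attitude']).as_matrix().T@(np.array(X)-p['origin'])
    s=c[:2]/c[2];s=s*(1+p['k1']*(s@s));return f*s+[p['cx'],p['cy']]
E
python3 - <<'E'
from h import *
p=manip.camera_params("top")
for n,u,v,z in[("rest",354,363.5,14),("handletop",350,358,108),("foot",577,379,14),("rim",587,377,75),("hend",582,270,60),("hbase",578,330,60),("cup",464,348,55),("spoonL",436,434,5),("spoonR",514,462,8),("jug",484,270,85)]:
    print(n,at(p,(u+.5)*.64-.5,(v+.5)*.64-.5,z).round(1))
I=cv2.imread('pics/top.png')
a=cv2.resize(I[310:430,240:400],None,fx=3.5,fy=3.5,interpolation=cv2.INTER_CUBIC)
b=cv2.resize(I[260:430,520:640],None,fx=2.4,fy=2.4)
c=np.zeros((420,800,3),np.uint8);c[:a.shape[0],:560]=a;bb=b[:,:240];c[:bb.shape[0],560:800]=bb
cv2.imwrite('pics/crop.png',cv2.convertScaleAbs(c,alpha=1.8))
E
```

```text
rest [504.2 175.2  14. ]
handletop [505.5 175.7 108. ]
foot [ 482.3 -167.6   14. ]
rim [ 482.1 -168.1   75. ]
hend [ 643.8 -170.1   60. ]
hbase [ 552.6 -160.9   60. ]
cup [525.4   8.7  55. ]
spoonL [397.7  48.6   5. ]
spoonR [356.7 -69.4   8. ]
jug [638.4 -19.5  85. ]
```

View pics/crop.png

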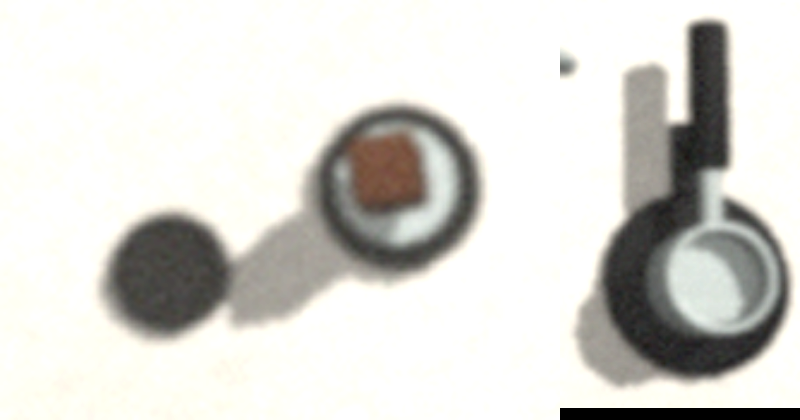

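The handle's sides are turned about 14° counter-clockwise. Next I move above the tamper and take a wrist picture.

```bash
cat >> h.py <<'E'
def plan(x,y,z,yaw=None):
    s=manip.read_state();M=Ro.from_euler('xyz',s['eef_rot']).as_matrix()
    d=M.T@(np.array([x,y,z])-s['eef_pos'])/10
    r=0 if yaw is None else -np.degrees(yaw-s['eef_rot'][2])/5
    print('shift cm',d.round(3),'roll',round(r,2))
def snap(n,name):
    p=manip.camera_params(n);I=manip.camera(n)[:,:,::-1];np.save(name+'.npy',np.array([p],dtype=object),allow_pickle=True)
    cv2.imwrite(f'pics/{name}.png',cv2.resize(I,(800,600),interpolation=cv2.INTER_CUBIC));print(p)
E
python3 -c "
from h import *
plan(450,165,250,np.radians(14))"
```

```text
shift cm [ 47.877 -52.714  -3.05 ] roll 1.77
```

```bash
python3 -m creep '[[1,[24,-26.4,-3],0.9],[1,[24,-26.4,-3],0.9],[1,[24,-26.4,-3],0.9],[1,[24,-26.4,-3],0.9],[1,[24,-26.4,-3],0.9],[1,[24,-26.4,-3],0.9],[1,[48,-52.7,-3],1.8],[1,[48,-52.7,-3],1.8],[1,[48,-52.7,-3],1.8],[1,[48,-52.7,-3],1.8],[1,[48,-52.7,-3],1.8],[1,[48,-52.7,-3],1.8]]' 50
python3 -c "
from h import *
plan(450,165,250,np.radians(14))"
```

```text
clock: 1.3
eef_pos: [413.3, 60.1, 248.2]
eef_rot: [3.141, -0.0, 0.242]
wrist_force: [1.3, -0.5, -0.5]
finger_gap: 94.0
finger_force: 0.0
shift cm [ 6.077 -9.308 -0.179] roll -0.03
```

```bash
python3 -m creep '[[1,[6,-9.3,0],0],[1,[6,-9.3,0],0],[1,[6,-9.3,0],0],[1,[6,-9.3,0],0],[1,[6,-9.3,0],0]]'
python3 -c "
from h import *
snap('wrist','w1');plan(450,165,250,np.radians(14))"
```

```text
clock: 1.8
eef_pos: [448.9, 161.6, 247.9]
eef_rot: [3.141, 0.001, 0.241]
wrist_force: [-1.0, 0.3, 0.8]
finger_gap: 94.3
finger_force: 0.0
{'fovy': 70.24752217752561, 'cx': 249.4060017995283, 'cy': 194.10591277785232, 'k1': 0.017105828215351858, 'origin': array([518.64064375, 178.94601558, 414.04398306]), 'attitude': array([ 2.89128912e+00, -1.35500855e-04, -1.32841287e+00])}
shift cm [ 0.187 -0.335 -0.187] roll -0.04
```

View pics/w1.png

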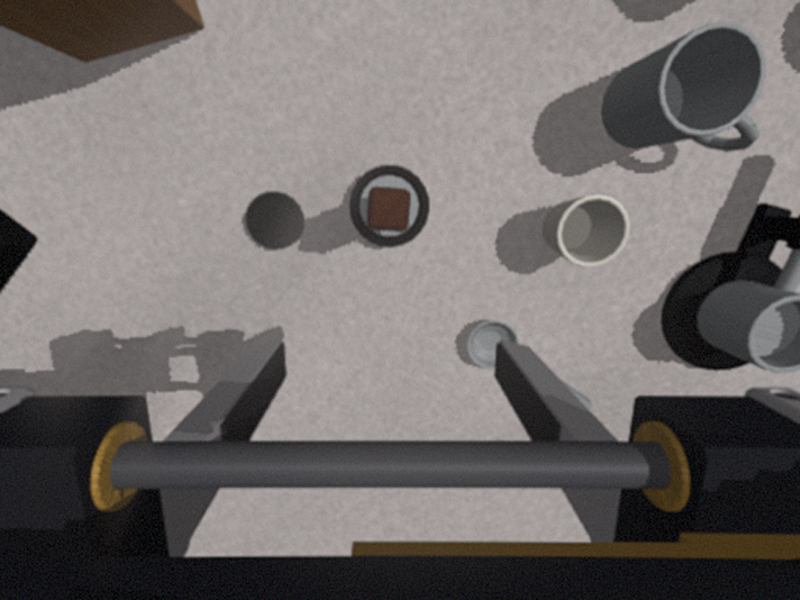

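The wrist picture shows the handle top at (389,209) in the rest, whose ring is centred at (390,206). The trainer is at the right edge. I'll fit the handle outline in code.

```bash
python3 - <<'E'
from h import *
def brown(I,box):
    J=I[:,:,::-1].astype(int);m=((J[:,:,0]-J[:,:,2])>22).astype(np.uint8);o=np.zeros_like(m);x0,y0,x1,y1=box;o[y0:y1,x0:x1]=m[y0:y1,x0:x1]
    return o
def hull(m):
    c=max(cv2.findContours(cv2.resize(m*255,None,fx=4,fy=4,interpolation=cv2.INTER_LINEAR)//128,0,2)[0],key=cv2.contourArea)
    return (c[:,0]+.5)/4-.5
for n,box,rc,rr in(("wrist",(220,95,290,165),(249.5,132),(18,32)),("top",(205,215,240,245),(226.5,232.5),(10,19))):
    p=manip.camera_params(n);I=manip.camera(n)[:,:,::-1]
    W=np.array([at(p,*q,108)[:2] for q in hull(brown(I,box))],np.float32)
    print(n,cv2.minAreaRect(W),np.mean(W,0))
    # rest rim ring: dark outer boundary (radial search) at z=14
    g=cv2.GaussianBlur(cv2.cvtColor(I,cv2.COLOR_BGR2GRAY),(0,0),.8).astype(np.float32)
    pts=[]
    for a in np.arange(0,2*np.pi,.05):
        r=np.arange(rr[0],rr[1],.25);xs=rc[0]+r*np.cos(a);ys=rc[1]+r*np.sin(a)
        v=cv2.remap(g,xs[None].astype(np.float32),ys[None].astype(np.float32),1)[0];k=np.argmax(np.diff(v));
        if np.diff(v)[k]>3: pts.append(at(p,xs[k],ys[k],14)[:2])
    P=np.array(pts)
    for _ in range(4):
        A=np.c_[2*P,np.ones(len(P))];s=np.linalg.lstsq(A,(P**2).sum(1),rcond=None)[0];R=np.sqrt(s[2]+s[:2]@s[:2])
        e=abs(np.hypot(*(P-s[:2]).T)-R);P=P[e<max(1.5,1.5*np.median(e))]
    print(' rest',s[:2],R,len(P))
E
```

```text
wrist ((509.4252014160156, 177.3939208984375), (27.172143936157227, 27.475191116333008), 9.564814567565918) [508.65454 180.03384]
 rest [507.99795092 177.49296147] 36.314922142597204 94
top ((494.3186340332031, 179.60789489746094), (46.01278305053711, 77.50614166259766), 0.31224673986434937) [498.8053  183.34161]
 rest [501.33790989 176.24255589] 38.88588916797418 32
```

```bash
cat >> h.py <<'E'
def handle(I,p,c,z=108,w=22):
    J=I.astype(int);m=(((J[:,:,0]-J[:,:,2])>22)*255).astype(np.uint8);o=np.zeros_like(m);u,v=map(int,c)
    o[v-w:v+w,u-w:u+w]=m[v-w:v+w,u-w:u+w]
    c=max(cv2.findContours((cv2.resize(o,None,fx=4,fy=4,interpolation=cv2.INTER_LINEAR)>127).astype(np.uint8),0,2)[0],key=cv2.contourArea)
    W=np.array([at(p,*q,z)[:2] for q in (c[:,0]+.5)/4-.5],np.float32)
    return cv2.minAreaRect(W)
def ring(I,p,X,R0,sign,span=5,lo=.5*0,amin=0,amax=2*np.pi):
    "fit circle about world X of radius ~R0; sign +1: brighter outside"
    g=cv2.GaussianBlur(cv2.cvtColor(I,cv2.COLOR_RGB2GRAY),(0,0),.7).astype(np.float32);X=np.array(X,float);z=X[2];P=[]
    for a in np.arange(amin,amax,.05):
        r=np.arange(R0-span,R0+span,.2);uv=np.array([proj(p,[X[0]+q*np.cos(a),X[1]+q*np.sin(a),z]) for q in r]).astype(np.float32)
        v=sign*cv2.remap(g,uv[None,:,0],uv[None,:,1],1)[0];d=np.diff(v);k=np.argmax(d)
        if d[k]>.8: P.append([X[0]+r[k]*np.cos(a),X[1]+r[k]*np.sin(a)])
    P=np.array(P)
    for _ in range(5):
        s=np.linalg.lstsq(np.c_[2*P,np.ones(len(P))],(P**2).sum(1),rcond=None)[0];R=np.sqrt(s[2]+s[:2]@s[:2])
        e=abs(np.hypot(*(P-s[:2]).T)-R);P=P[e<max(.7,2*np.median(e))]
    return s[:2].round(2),R.round(2),len(P)
E
python3 -m creep '[[1,[0,0,0],0.9],[1,[0,0,0],0.9],[1,[0,0,0],0.9],[1,[0,0,0],0.9]]'
python3 - <<'E'
from h import *
p=manip.camera_params('wrist');I=manip.camera('wrist')
c=proj(p,[509,177.5,108]);print(c,handle(I,p,c));print(ring(I,p,[508,177.5,14],37,1)); print(ring(I,p,[508,177.5,24],26.5,-1))
r=handle(I,p,c);plan(r[0][0],r[0][1],150)
E
```

```text
clock: 2.35
eef_pos: [449.2, 162.2, 248.2]
eef_rot: [-3.142, -0.0, 0.164]
wrist_force: [-0.0, 0.1, -0.1]
finger_gap: 93.6
finger_force: 0.0
[244.64762925 134.12659167] ((509.0408630371094, 177.15191650390625), (26.46846580505371, 27.33038330078125), 9.468527793884277)
(array([507.91, 177.11]), np.float64(36.36), 91)
(array([508.73, 177.61]), np.float64(26.31), 102)
shift cm [ 6.147 -0.491  9.818] roll 0
```

```bash
python3 -m creep '[[1,[6.1,-0.5,6],0],[1,[6.1,-0.5,9.8],0],[1,[6.1,-0.5,9.8],0],[1,[6.1,-0.5,12],0],[1,[6.1,-0.5,14],0],[1,[6.1,-0.5,16],0],[1,[6.1,-0.5,16.6],0],[1,[6.1,-0.5,16.6],0],[1,[6.1,-0.5,16.6],0]]'
python3 - <<'E'
from h import *
snap('wrist','w2');plan(508.8,177.3,82)
E
```

```text
clock: 3.3
eef_pos: [509.0, 177.5, 83.1]
eef_rot: [-3.141, -0.001, 0.163]
wrist_force: [-0.8, -0.1, 0.5]
finger_gap: 94.1
finger_force: 0.0
{'fovy': 70.24752217752561, 'cx': 249.4060017995283, 'cy': 194.10591277785232, 'k1': 0.017105828215351858, 'origin': array([579.59790025, 189.1880642 , 249.33193638]), 'attitude': array([ 2.89312648e+00,  2.13311477e-04, -1.40648156e+00])}
shift cm [-0.032  0.014  0.12 ] roll 0
```

View pics/w2.png

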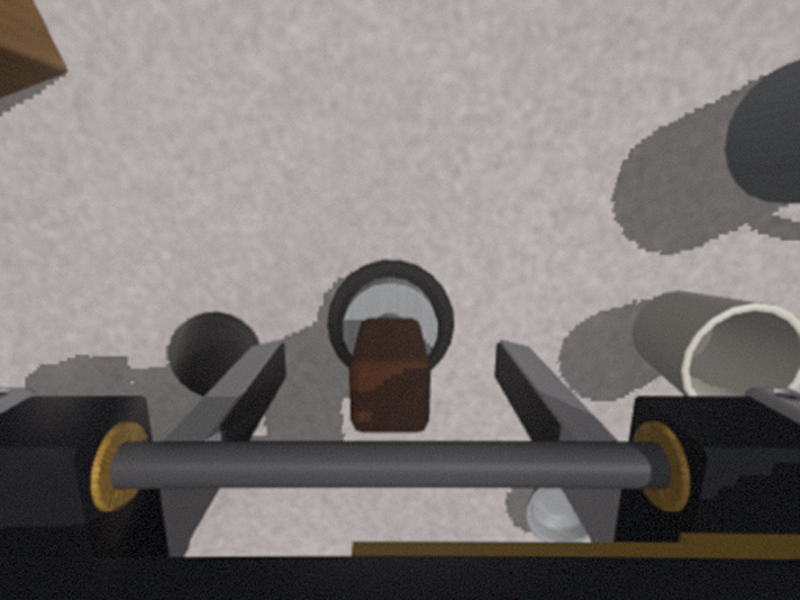

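The handle stands centred between the fingertips: it is at u≈390, with the tips at 284 and 498. I close on it.

```bash
python3 -m creep '[[-1,[0,0,0],0],[-1,[0,0,0],0],[-1,[0,0,0],0],[-1,[0,0,0],0],[-1,[0,0,0],0],[-1,[0,0,0],0],[-1,[0,0,0],0],[-1,[0,0,0],0]]' 45
python3 - <<'E'
from h import *
p=manip.camera_params('wrist');I=manip.camera('wrist')
s=manip.read_state();print(s['eef_pos'],s['wrist_force'],s['finger_gap'],s['finger_force'])
c=proj(p,[509,177.5,108]);print(handle(I,p,c,w=40));print(ring(I,p,[508,177.5,14],37,1,amin=-1.2,amax=1.5)); print(ring(I,p,[508,177.5,24],26.5,-1,amin=-1,amax=1.2))
E
```

```text
clock: 4.15
eef_pos: [508.6, 177.3, 82.1]
eef_rot: [-3.142, 0.0, 0.163]
wrist_force: [0.3, 0.0, 0.1]
finger_gap: 33.3
finger_force: 0.0
[508.5707851  177.34526952  82.11413888] [ 1.78390083 -3.17549605 -3.8433831 ] 29.57791269060598 45.30491352081299
((515.0086669921875, 178.48341369628906), (35.97903060913086, 28.76032257080078), 9.389639854431152)
(array([509.6 , 177.79]), np.float64(36.35), 39)
(array([513.53, 177.76]), np.float64(23.53), 23)
```

```bash
python3 -m creep '[[-1,[0,0,-0.3],0],[-1,[0,0,-0.8],0],[-1,[0,0,-2],0],[-1,[0,0,-4],0],[-1,[0,0,-7],0],[-1,[0,0,-10],0],[-1,[0,0,-12],0],[-1,[0,0,-13],0],[-1,[0,0,-13.3],0],[-1,[0,0,-13.3],0]]'
python3 - <<'E'
from h import *
s=manip.read_state();print(s['eef_pos'],s['wrist_force'],s['finger_gap'],s['finger_force']);plan(422,-173,215)
E
```

```text
clock: 5.2
eef_pos: [508.4, 177.3, 214.8]
eef_rot: [3.142, 0.001, 0.163]
wrist_force: [-0.6, -0.5, -3.3]
finger_gap: 29.4
finger_force: 45.0
[508.38303205 177.28893513 214.78690566] [-0.58041391 -0.50732602 -3.32175585] 29.39815602019047 44.99434053897858
shift cm [-1.4214e+01  3.3160e+01 -1.3000e-02] roll 0
```

```bash
python3 -m creep '[[-1,[-0.3,0.8,0],0],[-1,[-1.3,3,0],0],[-1,[-2.8,6.5,0],0],[-1,[-4.5,10.5,0],0],[-1,[-6.2,14.5,0],0],[-1,[-7.9,18.5,0],0],[-1,[-9.6,22.5,0],0],[-1,[-11.3,26.5,0],0],[-1,[-12.7,29.7,0],0],[-1,[-13.7,32,0],0],[-1,[-14.1,33,0],0],[-1,[-14.2,33.2,0],0]]'
python3 -m creep '[[-1,[0,0,0],0],[-1,[0,0,0],0],[-1,[0,0,0],0],[-1,[0,0,0],0],[-1,[0,0,0],0]]'
python3 - <<'E'
from h import *
s=manip.read_state();print(s['eef_pos'],s['eef_rot'],s['wrist_force'],s['finger_force'])
snap('wrist','w3')
p=manip.camera_params('wrist');print(proj(p,[482,-168,75])/.64, proj(p,s['eef_pos']-[0,0,76])/.64)
E
```

```text
clock: 6.4
eef_pos: [421.9, -174.0, 214.5]
eef_rot: [-3.141, 0.001, 0.162]
wrist_force: [-0.2, -0.3, -3.6]
finger_gap: 29.7
finger_force: 45.0
clock: 6.9
eef_pos: [422.5, -173.0, 215.1]
eef_rot: [-3.142, -0.0, 0.164]
wrist_force: [-0.9, -0.1, -2.5]
finger_gap: 29.7
finger_force: 45.0
[ 422.51849529 -172.95764408  215.12779382] [-3.14156225e+00 -4.78765728e-05  1.63809450e-01] [-0.85829515 -0.07849229 -2.54651346] 44.994372725486755
{'fovy': 70.24752217752561, 'cx': 249.4060017995283, 'cy': 194.10591277785232, 'k1': 0.017105828215351858, 'origin': array([ 493.27306182, -161.15822728,  381.33199058]), 'attitude': array([ 2.89201079e+00,  8.84490672e-05, -1.40612156e+00])}
[396.56816929 212.40967252] [389.64980462 319.57864397]
```

View pics/w3.png

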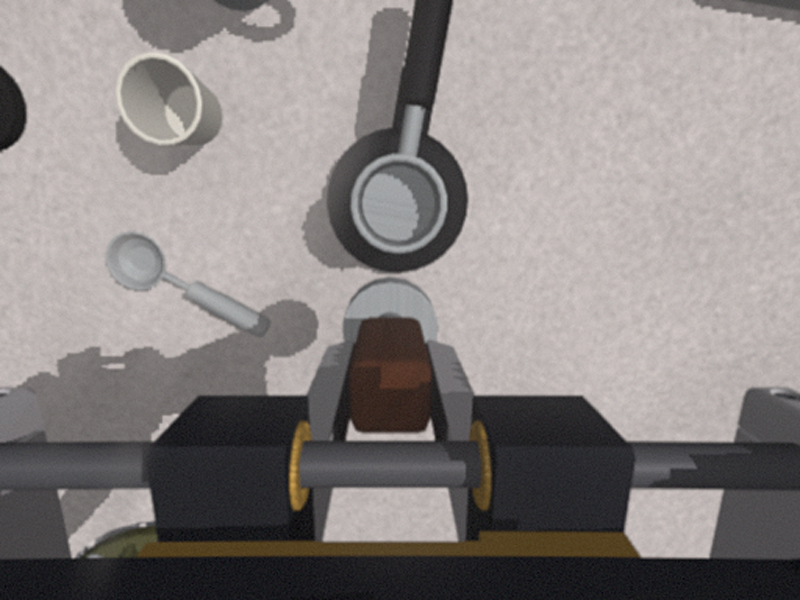

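The rim is at about (400,203) and the tamper's foot, partly visible, is centred at about (390,325). I fit both.

```bash
python3 - <<'E'
from h import *
p=manip.camera_params('wrist');I=manip.camera('wrist')
s=manip.read_state();e=s['eef_pos'];print(e)
X=at(p,399.5*.64,203*.64,75);print(X)
print('rim out',ring(I,p,X,34,-1,4)); print('bore',ring(I,p,X,29,1,4));
print('foot disc',ring(I,p,[482.5,-168,14],60,1,5))
z=e[2]-76+18
for lim in(.5,.8,1.1): print('tamper foot top',ring(I,p,[e[0],e[1],z],26.5,-1,4,amin=.163-lim,amax=.163+lim))
E
```

```text
[ 422.45236641 -173.14809852  215.13748839]
[ 488.66910036 -168.94269185   75.        ]
rim out (array([ 487.83, -168.22]), np.float64(33.53), 119)
bore (array([ 488.03, -168.26]), np.float64(28.9), 125)
foot disc (array([ 487.14, -167.55]), np.float64(59.18), 77)
tamper foot top (array([ 425.85, -172.44]), np.float64(22.94), 20)
tamper foot top (array([ 423.98, -172.65]), np.float64(24.74), 32)
tamper foot top (array([ 424.49, -172.67]), np.float64(24.29), 41)
```

```bash
python3 -c "
from h import *
plan(487.6,-168.25,163)"
```

```text
shift cm [6.507 0.577 5.214] roll 0
```

```bash
python3 -m creep '[[-1,[0.6,0.05,0],0],[-1,[2,0.2,0],0],[-1,[4,0.4,0],0],[-1,[5.6,0.5,0],0],[-1,[6.3,0.58,0],0],[-1,[6.5,0.58,0.8],0],[-1,[6.5,0.58,2],0],[-1,[6.5,0.58,3.5],0],[-1,[6.5,0.58,4.6],0],[-1,[6.5,0.58,5.1],0],[-1,[6.5,0.58,5.2],0],[-1,[6.5,0.58,5.2],0]]'
python3 -m creep '[[-1,[0,0,0],0],[-1,[0,0,0],0],[-1,[0,0,0],0]]'
python3 - <<'E'
from h import *
snap('wrist','w4')
p=manip.camera_params('wrist');I=manip.camera('wrist')
s=manip.read_state();e=s['eef_pos'];print(e,s['eef_rot'])
for lim in(.7,1.0,1.3):
  print('rim out',ring(I,p,[487.9,-168.2,75],34,-1,3,amin=.163-lim,amax=.163+lim))
  print('foot top',ring(I,p,[487.9,-168.2,e[2]-58],26.5,-1,3,amin=.163-lim,amax=.163+lim))
J=cv2.resize(I[120:280,180:320,::-1],None,fx=3.7,fy=3.7,interpolation=cv2.INTER_CUBIC);cv2.imwrite('pics/w4c.png',J)
E
```

```text
clock: 8.2
eef_pos: [487.5, -168.6, 163.3]
eef_rot: [3.141, -0.0, 0.163]
wrist_force: [-0.6, -0.2, -2.9]
finger_gap: 29.8
finger_force: 45.0
clock: 8.5
eef_pos: [487.6, -168.5, 163.4]
eef_rot: [3.141, -0.0, 0.163]
wrist_force: [-0.0, -0.0, -2.7]
finger_gap: 30.0
finger_force: 45.0
{'fovy': 70.24752217752561, 'cx': 249.4060017995283, 'cy': 194.10591277785232, 'k1': 0.017105828215351858, 'origin': array([ 558.26808475, -156.71279283,  329.64150048]), 'attitude': array([ 2.89241638e+00, -1.89471109e-04, -1.40673085e+00])}
[ 487.54043559 -168.50325137  163.27353101] [ 3.14142195e+00 -2.53578470e-04  1.63186625e-01]
rim out (array([ 487.63, -167.97]), np.float64(33.39), 20)
foot top (array([ 487.65, -168.54]), np.float64(26.21), 28)
rim out (array([ 485.92, -168.84]), np.float64(35.21), 33)
foot top (array([ 487.68, -168.66]), np.float64(26.2), 40)
rim out (array([ 487.16, -168.41]), np.float64(34.07), 42)
foot top (array([ 487.51, -168.59]), np.float64(26.34), 50)
```

View pics/w4c.png

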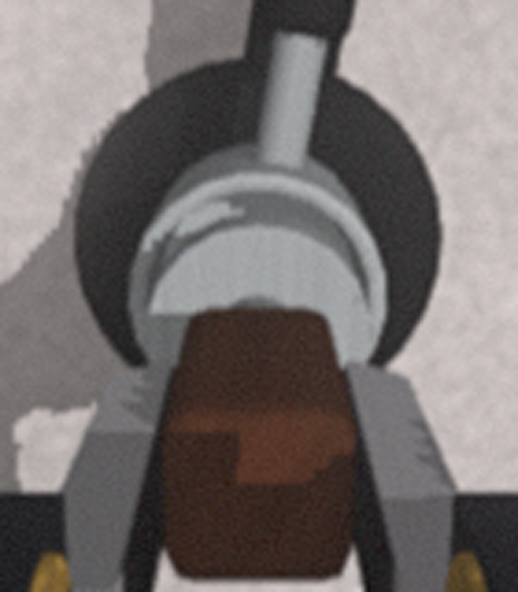

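The foot sits concentric over the bore to within about 0.5 mm. I lower it gently while watching the force.

```bash
python3 -m creep '[[-1,[0,-0.03,0.3],0],[-1,[0,-0.03,0.6],0],[-1,[0,-0.03,0.9],0],[-1,[0,-0.03,1.2],0],[-1,[0,-0.03,1.4],0],[-1,[0,-0.03,1.6],0],[-1,[0,-0.03,1.8],0],[-1,[0,-0.03,1.9],0],[-1,[0,-0.03,1.9],0]]'
```

```text
clock: 9.5
eef_pos: [487.4, -168.2, 144.0]
eef_rot: [-3.142, 0.0, 0.163]
wrist_force: [0.4, 1.0, -2.9]
finger_gap: 29.8
finger_force: 45.0
```

```bash
python3 -m creep '[[-1,[0,0,0.1],0],[-1,[0,0,0.2],0],[-1,[0,0,0.3],0],[-1,[0,0,0.4],0],[-1,[0,0,0.5],0],[-1,[0,0,0.5],0]]'; python3 -m creep '[[-1,[0,0,0.1],0],[-1,[0,0,0.2],0],[-1,[0,0,0.3],0],[-1,[0,0,0.4],0],[-1,[0,0,0.5],0],[-1,[0,0,0.5],0]]'
```

```text
clock: 10.1
eef_pos: [487.4, -168.1, 139.0]
eef_rot: [-3.141, 0.0, 0.163]
wrist_force: [0.2, -0.3, -3.4]
finger_gap: 29.7
finger_force: 45.0
clock: 10.7
eef_pos: [487.4, -168.2, 133.9]
eef_rot: [-3.141, 0.0, 0.163]
wrist_force: [0.4, 0.5, -3.1]
finger_gap: 29.6
finger_force: 45.0
```

```bash
python3 -m creep '[[-1,[0,0,0.1],0],[-1,[0,0,0.2],0],[-1,[0,0,0.3],0],[-1,[0,0,0.4],0],[-1,[0,0,0.4],0]]'
```

```text
clock: 11.2
eef_pos: [487.4, -168.2, 130.0]
eef_rot: [-3.141, 0.0, 0.163]
wrist_force: [0.8, 0.8, -3.1]
finger_gap: 29.4
finger_force: 45.0
```

```bash
python3 -m creep '[[-1,[0,0,0.1],0],[-1,[0,0,0.2],0],[-1,[0,0,0.3],0],[-1,[0,0,0.4],0],[-1,[0,0,0.4],0]]'
```

```text
clock: 11.7
eef_pos: [487.6, -168.3, 126.7]
eef_rot: [3.141, -0.001, 0.163]
wrist_force: [-2.3, 1.2, 6.4]
finger_gap: 29.5
finger_force: 45.0
```

```bash
python3 -m creep '[[-1,[0,0,0.1],0],[-1,[0,0,0.2],0],[-1,[0,0,0.3],0],[-1,[0,0,0.4],0],[-1,[0,0,0.4],0]]'
```

```text
clock: 12.2
eef_pos: [487.7, -168.3, 123.0]
eef_rot: [3.141, -0.001, 0.163]
wrist_force: [-3.2, 1.6, 9.7]
finger_gap: 29.8
finger_force: 45.0
```

```bash
python3 -m creep '[[-1,[0,0,0.1],0],[-1,[0,0,0.2],0],[-1,[0,0,0.3],0],[-1,[0,0,0.3],0]]'; python3 -c "
from h import *
s=manip.read_state();print(s['eef_pos'],s['wrist_force'],s['moment'])"
```

```text
clock: 12.6
eef_pos: [487.8, -168.3, 120.2]
eef_rot: [3.141, -0.001, 0.163]
wrist_force: [-4.5, 2.0, 12.0]
finger_gap: 29.8
finger_force: 45.0
[ 487.76403102 -168.28341226  120.22848662] [-4.4820878   1.98689409 12.03444804] [0.56624648 1.06425928 0.03428138]
```

```bash
python3 -m creep '[[-1,[-0.02,-0.01,0],0],[-1,[-0.04,-0.02,0.1],0],[-1,[-0.05,-0.03,0.2],0],[-1,[-0.05,-0.03,0.2],0]]'; python3 -c "
from h import *
s=manip.read_state();print(s['eef_pos'],s['wrist_force'],s['moment'])
print(Ro.from_euler('xyz',s['eef_rot']).as_matrix()[:,2])
I=manip.camera('wrist');cv2.imwrite('pics/w5.png',cv2.resize(I[120:280,180:320,::-1],None,fx=3.7,fy=3.7,interpolation=cv2.INTER_CUBIC))"
```

```text
clock: 13.0
eef_pos: [487.6, -168.2, 118.5]
eef_rot: [3.14, -0.002, 0.163]
wrist_force: [-3.9, 1.6, 15.1]
finger_gap: 29.8
finger_force: 45.0
[ 487.56708057 -168.22039447  118.54365987] [-3.92761009  1.60570462 15.060083  ] [0.36286589 0.79111095 0.01932083]
[ 2.25315332e-03 -9.03368114e-04 -9.99997054e-01]
```

View pics/w5.png

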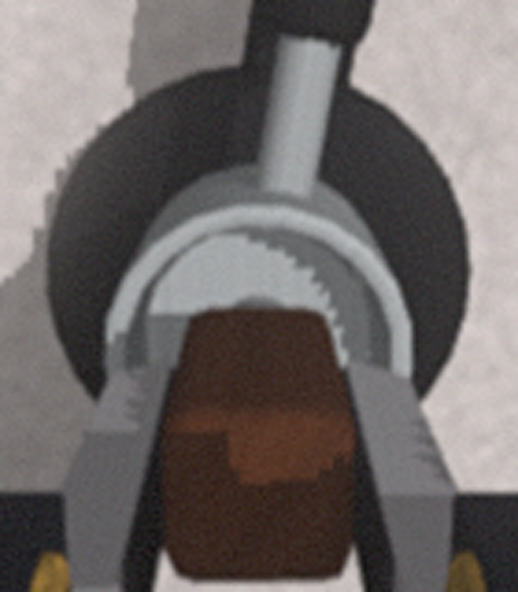

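Still concentric: the foot is in the bore and the handle is straight between the fingers. I carry on in small steps.

```bash
python3 -m creep '[[-1,[-0.02,-0.01,0.1],0],[-1,[-0.03,-0.01,0.2],0],[-1,[-0.03,-0.01,0.2],0]]'
```

```text
clock: 13.35
eef_pos: [487.5, -168.2, 116.8]
eef_rot: [3.14, -0.003, 0.163]
wrist_force: [-2.1, 1.9, 15.6]
finger_gap: 29.7
finger_force: 45.0
```

```bash
python3 -m creep '[[-1,[0,0,0.05],0],[-1,[0,0,0.1],0],[-1,[0,0,0.1],0]]'
```

```text
clock: 13.65
eef_pos: [487.6, -168.2, 116.2]
eef_rot: [3.14, -0.003, 0.163]
wrist_force: [-3.5, 2.0, 19.6]
finger_gap: 29.8
finger_force: 45.0
```

```bash
python3 -m creep '[[-1,[0,0,0.03],0],[-1,[0,0,0.05],0],[-1,[0,0,0.05],0],[-1,[0,0,0.05],0]]'; python3 -c "
from h import *
for i in range(3):
  s=manip.read_state();print(s['eef_pos'],s['wrist_force'],s['moment']);manip.camera('top')"
```

```text
clock: 14.05
eef_pos: [487.6, -168.3, 116.1]
eef_rot: [3.14, -0.003, 0.163]
wrist_force: [-4.3, 2.9, 23.5]
finger_gap: 29.7
finger_force: 45.0
[ 487.64000668 -168.25871868  116.09284058] [-4.31927818  2.86112802 23.45706682] [ 0.75946227  1.39286229 -0.03220201]
[ 487.65107488 -168.24664882  116.12530096] [-4.98984277  2.70741718 22.99173491] [ 0.76266182  1.30301436 -0.0253905 ]
[ 487.63131154 -168.28325229  116.09051484] [-5.53741677  1.51474297 23.25823456] [0.76541191 1.33049777 0.02209532]
```

The stop is felt: 0.1 mm of motion for about 4 N. I hold at roughly 26 N.

```bash
python3 -m creep '[[-1,[0,0,0],0],[-1,[0,0,0],0],[-1,[0,0,0],0],[-1,[0,0,0],0],[-1,[0,0,0],0],[-1,[0,0,0],0],[-1,[0,0,0],0],[-1,[0,0,0],0],[-1,[0,0,0],0],[-1,[0,0,0],0],[-1,[0,0,0],0],[-1,[0,0,0],0]]'; python3 -c "
from h import *
s=manip.read_state();print(s['eef_pos'],s['wrist_force'])
p=manip.camera_params('wrist');I=manip.camera('wrist');e=s['eef_pos']
for l in(.7,1.):
  print('rim',ring(I,p,[487.9,-168.2,75],34,-1,3,amin=.163-l,amax=.163+l),'bore',ring(I,p,[487.9,-168.2,75],29,1,3,amin=.163-l,amax=.163+l))
  print('foot',ring(I,p,[487.7,-168.2,e[2]-58],26.5,-1,3,amin=.163-l,amax=.163+l))
"
```

```text
clock: 15.4
eef_pos: [487.6, -168.3, 116.1]
eef_rot: [3.14, -0.003, 0.163]
wrist_force: [-4.4, 2.9, 23.5]
finger_gap: 29.6
finger_force: 45.0
[ 487.63247351 -168.27004212  116.08865381] [-4.37614432  2.94966371 23.46855219]
rim (array([ 489.06, -168.03]), np.float64(32.26), 22) bore (array([ 487.09, -167.93]), np.float64(29.95), 26)
foot (array([ 502.1 , -166.58]), np.float64(14.72), 9)
rim (array([ 486.82, -168.59]), np.float64(34.46), 35) bore (array([ 488.55, -167.87]), np.float64(28.63), 37)
foot (array([ 496.4 , -167.74]), np.float64(20.45), 13)
```

```bash
python3 -m creep '[[-1,[-0.02,-0.02,0],0],[-1,[-0.04,-0.03,0],0],[-1,[-0.06,-0.04,0],0],[-1,[-0.06,-0.04,0.0],0],[-1,[-0.06,-0.04,0.02],0],[-1,[-0.06,-0.04,0.02],0],[-1,[-0.06,-0.04,0.02],0]]'
```

```text
clock: 16.15
eef_pos: [487.4, -168.2, 116.1]
eef_rot: [3.139, -0.004, 0.163]
wrist_force: [-2.8, 2.1, 22.8]
finger_gap: 29.5
finger_force: 45.0
```

```bash
python3 -m creep '[[-1,[0,0,0.02],0],[-1,[0,0,0.02],0],[-1,[0,0,0.02],0],[-1,[0,0,0.02],0],[-1,[0,0,0.02],0],[-1,[0,0,0.02],0],[-1,[0,0,0.02],0],[-1,[0,0,0.02],0],[-1,[0,0,0.02],0],[-1,[0,0,0.02],0],[-1,[0,0,0.02],0],[-1,[0,0,0.02],0]]'; python3 -m creep '[[-1,[0,0,-0.03],0],[-1,[0,0,-0.08],0],[-1,[0,0,-0.15],0],[-1,[0,0,-0.25],0],[-1,[0,0,-0.35],0],[-1,[0,0,-0.45],0],[-1,[0,0,-0.55],0],[-1,[0,0,-0.65],0],[-1,[0,0,-0.75],0],[-1,[0,0,-0.85],0],[-1,[0,0,-0.95],0],[-1,[0,0,-1.05],0]]'; python3 -m creep '[[-1,[0,0,-0.1],0],[-1,[0,0,-0.2],0],[-1,[0,0,-0.3],0],[-1,[0,0,-0.4],0],[-1,[0,0,-0.5],0],[-1,[0,0,-0.6],0],[-1,[0,0,-0.7],0],[-1,[0,0,-0.8],0],[-1,[0,0,-0.8],0]]'
```

```text
clock: 17.35
eef_pos: [487.4, -168.2, 116.0]
eef_rot: [3.139, -0.004, 0.163]
wrist_force: [-3.3, 2.6, 24.6]
finger_gap: 29.7
finger_force: 45.0
clock: 18.55
eef_pos: [487.0, -168.1, 125.1]
eef_rot: [3.14, -0.003, 0.163]
wrist_force: [-0.2, -0.6, 7.4]
finger_gap: 29.8
finger_force: 45.0
clock: 19.45
eef_pos: [485.9, -167.7, 131.8]
eef_rot: [3.142, -0.0, 0.163]
wrist_force: [1.8, -1.8, -3.0]
finger_gap: 29.8
finger_force: 45.0
```

```bash
python3 -m creep '[[-1,[0.08,0.03,0],0],[-1,[0.15,0.06,-0.1],0],[-1,[0.15,0.06,-0.4],0],[-1,[0.15,0.06,-0.8],0],[-1,[0.15,0.06,-1.3],0],[-1,[0.15,0.06,-1.9],0],[-1,[0.15,0.06,-2.5],0],[-1,[0.15,0.06,-3.2],0],[-1,[0.15,0.06,-4.5],0],[-1,[0.15,0.06,-6.2],0],[-1,[0.15,0.06,-7.7],0],[-1,[0.15,0.06,-8.3],0]]'; python3 -m creep '[[-1,[0,0,0],0],[-1,[0,0,0],0],[-1,[0,0,0],0]]'; python3 - <<'E'
from h import *
s=manip.read_state();e=s['eef_pos'];print(e,s['wrist_force'])
p=manip.camera_params('wrist');I=manip.camera('wrist')
for l in(.8,1.1): print('foot',ring(I,p,[e[0],e[1],e[2]-58],26.5,-1,3,amin=.163-l,amax=.163+l))
snap('top','t2')
plan(508.3,177.2,e[2]); 
E
```

```text
clock: 20.65
eef_pos: [487.9, -168.2, 216.9]
eef_rot: [3.14, -0.002, 0.163]
wrist_force: [0.7, 0.2, -3.1]
finger_gap: 30.0
finger_force: 45.0
clock: 20.95
eef_pos: [487.2, -167.9, 214.0]
eef_rot: [-3.141, 0.001, 0.163]
wrist_force: [0.1, -0.0, -3.5]
finger_gap: 29.7
finger_force: 45.0
[ 487.22765777 -167.87136113  214.00081746] [ 0.05264034 -0.02083701 -3.47153478]
foot (array([ 487.1 , -168.09]), np.float64(26.4), 32)
foot (array([ 487.34, -168.1 ]), np.float64(26.2), 39)
{'fovy': 42.73435994296565, 'cx': 248.00046189176774, 'cy': 186.39215383484466, 'k1': 0.00248963708745758, 'origin': array([ 421.80707699,  107.48112041, 1201.12139288]), 'attitude': array([-2.97837257,  0.01266008, -1.56475778])}
shift cm [ 7.678e+00 -3.371e+01  2.600e-02] roll 0
```

```bash
python3 -m creep '[[-1,[0.2,-0.8,0],0],[-1,[0.7,-3,0],0],[-1,[1.5,-6.5,0],0],[-1,[2.4,-10.5,0],0],[-1,[3.3,-14.5,0],0],[-1,[4.2,-18.5,0],0],[-1,[5.1,-22.5,0],0],[-1,[6,-26.5,0],0],[-1,[6.8,-30,0],0],[-1,[7.4,-32.5,0],0],[-1,[7.6,-33.5,0],0],[-1,[7.7,-33.7,0],0]]'; python3 -m creep '[[-1,[0,0,0],0],[-1,[0,0,0],0],[-1,[0,0,0],0],[-1,[0,0,0],0]]'; python3 - <<'E'
from h import *
plan(508.2,177.2,90)
E
```

```text
clock: 22.25
eef_pos: [508.4, 178.0, 214.4]
eef_rot: [3.142, 0.0, 0.165]
wrist_force: [-0.0, -0.6, -2.7]
finger_gap: 30.0
finger_force: 45.0
clock: 22.65
eef_pos: [508.8, 176.4, 214.8]
eef_rot: [3.142, -0.0, 0.162]
wrist_force: [0.1, 0.5, -3.7]
finger_gap: 29.6
finger_force: 45.0
shift cm [-0.049 -0.088 12.479] roll 0
```

```bash
python3 -m creep '[[-1,[-0.03,-0.05,1],0],[-1,[-0.03,-0.05,3],0],[-1,[-0.03,-0.05,6],0],[-1,[-0.03,-0.05,9],0],[-1,[-0.03,-0.05,11],0],[-1,[-0.03,-0.05,11.7],0],[-1,[-0.03,-0.05,11.9],0],[-1,[-0.03,-0.05,12],0],[-1,[-0.03,-0.05,12],0],[-1,[-0.03,-0.05,12],0]]'; python3 - <<'E'
from h import *
s=manip.read_state();e=s['eef_pos'];print(e)
p=manip.camera_params('wrist');I=manip.camera('wrist')
for l in(.8,1.1): print('foot',ring(I,p,[e[0],e[1],e[2]-58],26.5,-1,3,amin=.163-l,amax=.163+l),ring(I,p,[508,177.2,14],37,1,3,amin=.163-l,amax=.163+l))
plan(508.2,177.2,82.3)
E
```

```text
clock: 23.65
eef_pos: [508.7, 177.6, 95.5]
eef_rot: [-3.141, -0.001, 0.163]
wrist_force: [0.1, 0.1, -3.2]
finger_gap: 30.2
finger_force: 45.0
[508.70704636 177.61676097  95.5419458 ]
foot (array([513.08, 176.94]), np.float64(23.5), 31) (array([510.61, 177.73]), np.float64(35.27), 32)
foot (array([508.9 , 177.45]), np.float64(26.44), 32) (array([510.56, 177.67]), np.float64(35.32), 42)
shift cm [-0.051  0.031  1.31 ] roll 0
```

```bash
python3 -m creep '[[-1,[-0.03,0.02,0.2],0],[-1,[-0.03,0.02,0.4],0],[-1,[-0.03,0.02,0.6],0],[-1,[-0.03,0.02,0.8],0],[-1,[-0.03,0.02,0.9],0],[-1,[-0.03,0.02,1],0],[-1,[-0.03,0.02,1.1],0],[-1,[-0.03,0.02,1.2],0],[-1,[-0.03,0.02,1.2],0]]'
```

```text
clock: 24.6
eef_pos: [508.0, 177.2, 82.6]
eef_rot: [3.142, 0.0, 0.163]
wrist_force: [0.1, -0.6, -2.9]
finger_gap: 29.5
finger_force: 45.0
```

```bash
python3 -m creep '[[-1,[0,0,0.05],0],[-1,[0,0,0.1],0],[-1,[0,0,0.1],0]]'
```

```text
clock: 24.9
eef_pos: [508.2, 177.3, 82.1]
eef_rot: [-3.142, -0.0, 0.163]
wrist_force: [-1.5, -0.4, 2.5]
finger_gap: 30.1
finger_force: 45.0
```

Floor felt. I release gently and back off straight up.

```bash
python3 -m creep '[[-0.3,[0,0,0],0],[-0.2,[0,0,0],0],[0,[0,0,0],0],[0.3,[0,0,0],0],[0.6,[0,0,0],0],[1,[0,0,0],0],[1,[0,0,0],0],[1,[0,0,0],0]]' 10; python3 -m creep '[[1,[0,0,-0.5],0],[1,[0,0,-2],0],[1,[0,0,-5],0],[1,[0,0,-9],0],[1,[0,0,-13],0],[1,[-3,0,-16.5],0],[1,[-6,0,-16.5],0],[1,[-6,0,-16.5],0],[1,[-6,0,-16.5],0],[1,[-6,0,-16.5],0]]'
python3 - <<'E'
from h import *
snap('wrist','w6')
p=manip.camera_params('wrist');I=manip.camera('wrist')
print(handle(I,p,proj(p,[508.5,177.3,108])),ring(I,p,[508,177.5,14],37,1),ring(I,p,[508,177.5,24],26.5,-1))
E
```

```text
clock: 25.7
eef_pos: [508.1, 177.3, 81.7]
eef_rot: [3.142, 0.0, 0.163]
wrist_force: [-0.4, 0.1, -0.3]
finger_gap: 82.1
finger_force: 0.0
clock: 26.7
eef_pos: [449.4, 167.6, 246.6]
eef_rot: [3.142, 0.0, 0.163]
wrist_force: [0.0, -0.4, 0.8]
finger_gap: 93.6
finger_force: 0.0
{'fovy': 70.24752217752561, 'cx': 249.4060017995283, 'cy': 194.10591277785232, 'k1': 0.017105828215351858, 'origin': array([520.16549081, 179.33201794, 412.7496841 ]), 'attitude': array([ 2.89171555e+00,  4.41989549e-05, -1.40684579e+00])}
((509.00897216796875, 176.88465881347656), (26.353097915649414, 27.09181785583496), 9.38926887512207) (array([507.93, 177.25]), np.float64(36.25), 96) (array([508.17, 177.3 ]), np.float64(26.28), 105)
```

View pics/w6.png

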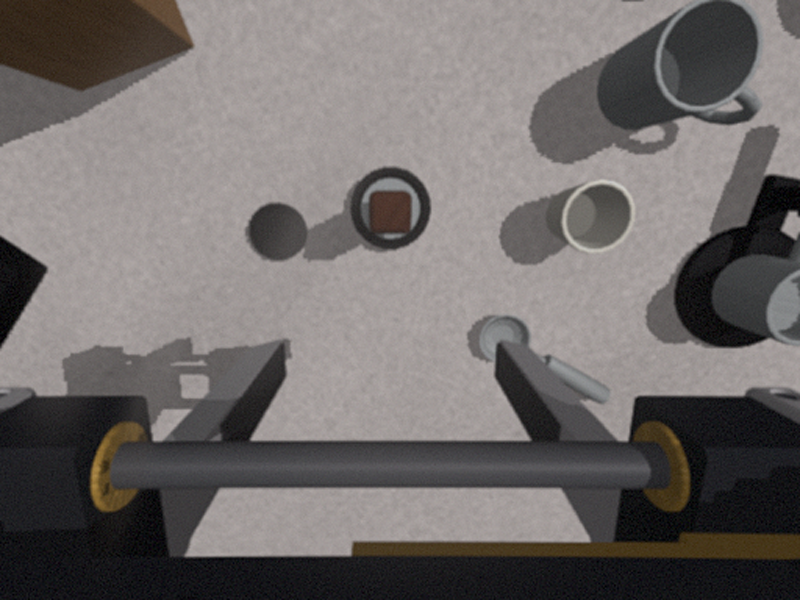

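The tamper stands upright and centred in its rest, with the handle at (390,211) and the ring at (391,208). The gripper is clear and the bystanders look unmoved, so I hand in.

```bash
python3 -c "
from cell import manip
print(manip.sign_off())"
```

```text
the job is handed in; nothing more can be done
None
```

I pressed the plate to a firm stop at about 27 N, held it there for over a second, eased the tamper up slowly, set it back upright in its rest and handed the job in at about 27 s. I could only judge the plate's depth and level from the force and arm position, and the hand-in returned no verdict.

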